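Pop the battery hatch of the emergency-light unit

TASK

A roll of packing tape has been left lying on the battery hatch of the flat steel emergency-light unit. Without picking it up, push the roll along the top of the unit until it lies flat on the closed part of the top, wholly clear of the hatch; then press the hatch's marked edge in once and let go, so that its push-push latch releases and the hatch pops up. Leave it alone and wait until it has swung fully open and stays open; do not push it shut again, and leave everything else standing where it is.

Things in the scene. Friction and masses are not known exactly. Their poses are not given: they have to be found in the camera images.
- unit: emergency-light battery unit: flat white steel box fixed to the table, 260 mm (x) by 320 mm (y), 78 mm high. Origin: centre of its underside; z up, x away from the robot, y to the left, turned up to 0.45 rad. The flat top is 78 mm above the origin. The hatch fills x -75 to +55, y -148 to -28 mm of it (the right part seen from the robot); the rest of the top is closed and flat.
- hatch (a joint): hatch angle, rad: 0 shut (rests near 0.003), negative pressed in (stop -0.068), positive open (stop 1.75, just past upright). Plate 130 mm (x) by 120 mm (y), 5 mm thick, hinged at its far edge, free edge towards the robot; shut, its upper face is 2 mm above the unit's top. Once let go, a spring and damper swing it up in about 2 s and keep it at the stop. Pushed down again it latches shut.
- press_mark (a point): centre of the ring-shaped press mark, 28 mm across, on the hatch's upper face, 25 mm inside the middle of its free edge; shut: x -50, y -88, z 80 mm in the unit's frame; moves with the hatch. Pressing here takes about 5 N (under 3.5 N nothing moves); the latch lets go when the mark is 6 mm in, it stops at 7 mm, and the hatch rises as the push is taken away, following the finger.
- hatch_hinge (a point): middle of the hatch's hinge line, at x +55, y -88 mm, z 77.5 mm in the unit's frame; the line runs along y.
- latch_pin (a joint): the hidden pin of the latch, sideways travel in m: 0 while latched, +0.005 to +0.009 when the latch has been released, about -0.013 once the hatch has popped up.
- tape_roll: roll of brown packing tape lying flat on the hatch: ring of outer diameter 100 mm with an open core hole 76 mm across, 48 mm high, 0.13 to 0.25 kg. Origin: centre of its underside; z along its axis.
- stamp: wooden rubber stamp standing on the far left of the unit's top, 28 mm in diameter, 60 mm tall; origin at the centre of its foot
- clip_box: small carton of paper clips, 30 x 50 x 26 mm, on the near left of the unit's top; origin at the centre of its underside
- mug: white mug, 80 mm across, 92 mm tall, on the table to the left; origin at the centre of its foot
- stapler: stapler, 140 x 34 x 46 mm, on the table to the right; origin at the centre of its underside
- hole_punch: hole punch, 100 x 120 x 61 mm, on the table to the right; origin at the centre of its underside
- glue: glue bottle, 44 mm across, 130 mm tall, on the table to the left; origin at the centre of its foot
- free_top (a point): point on the closed left part of the unit's top, x 0, y +60, z 78 mm in the unit's frame: middle of the room for the roll. This part spans y -27 to +160 mm; the stamp and the clip carton stand at its far and near edges, and the band from x -80 to +80 mm between them is free.
Not all that is in view belongs to the job. What is meant by the tape_roll is not pink or purple, and is the larger of those in its own colour.

How it is judged:
By the outcome, as a careful person would: the job done as asked, in the order asked, and still so for the second after the job is handed in, with the robot touching nothing.
It also fails if it takes over 43 s, if anything falls off the work surface, if the arm or the gripper's body presses on something with over 40 N, if the wrist force passes 120 N, or if a joint passes its speed limit or range.

ROBOT

A 7-joint arm with a two-finger parallel gripper is mounted at the origin on the work surface. World frame = base frame: x ahead of the robot, y to its left, z up, the work surface at z = 0. Lengths are in m, angles in degrees, forces in N, time in s.
With the tool pointing down it reaches from about 0.425 to 0.875 m from the base axis. Payload 8.4 kg.
Tool frame: the origin (TCP) lies at the very end of the fingers, on their centre line; the grasp point (between the pads) lies 19 mm behind it; x points along the fingers, y is the direction in which the jaws open and shut, and the axes are right-handed (so a half turn about x gives the same grasp; the last joint's range is limited). The gripper opens to 85 mm and grips with 20 to 120 N. Pads are 22 mm wide; open, the fingers measure 114 mm over their backs; the gripper's body (76 mm by 85 mm) begins 54 mm behind the grasp point. The pads swing forward as they close: fully open they stand 13 mm farther back than shut.
Start: joints at [-70.657, 19.091, 2.286, 83.961, -0.768, 76.965, -3.352], TCP at [0.275, 0.589, 0.231] pointing down, gripper open.
Joint ranges: [-147.57, 147.57], [-21.85, 119.76], [-74.77, 79.35], [14.55, 137.4], [-85.83, 265.84], [4.83, 119.75], [-152.11, 152.11]. Speed limits (degrees/s): [127.2, 127.2, 159.86, 159.86, 180, 180, 180].

INTERFACE

Orientations are given as [roll, pitch, yaw] about the fixed x, y, z axes, in that order (R = Rz(yaw) Ry(pitch) Rx(roll)).
In Python, from rig import state, grab_frame, sign_off, recognise, outline_of gives the robot as it stands.
- The arm moves only by the tool arm_command, never from a script. Its argument "motion" is a list of rows, each a list of 5 numbers: the shift along the tool's x, y, z in units of 60 mm (1.0 is 60 mm), then the turn about the tool's x in units of 6 degrees (1.0 is 6 degrees), then the closure, from 0 (fully open) to 1 (shut). In form: [[dx, dy, dz, yaw, gripper], ...]. A call has 1 to 20 rows; each row is the pose to reach, as a shift and turn from the pose commanded when the call began, along the tool's axes at that moment; what a row does not reach only later rows make up. A row lasts 1/8 s, in which the tool goes at most 62.5 mm and 10.7 degrees, less where a joint would pass 70% of its speed; a pose out of reach is approached as far as the arm can. A call with a gripper value outside its range is refused whole. The fingers move at their own pace and stop on an object; the grip force is fixed at half the most. Time passes only in rows, so rows that repeat a pose let the fingers close. It gives the time, the measured TCP pose, the force and the opening at its end, in the units of the state.
- state(): the state, without advancing time (a new reading comes with each control period).
- grab_frame(name): name is "side" or "top" or "wrist"; returns a dict with "frame" (400x640x3 uint8, blue, green, red), "fov_y" (degrees; the focal length in pixels is half the picture's height over the tangent of half this angle, whatever the lens; pixels are square), "cx", "cy" (the principal point, pixels), "position" and "attitude" of the camera in the world; the wrist camera has in their place "tool_from_camera" (4x4, takes a point from camera to tool coordinates, whose origin is the TCP and whose axes are the tool frame's). Camera axes: x right, y down, z forward; pixel columns grow to the right and rows downward; lengths in m; the calibration is good to about 2 mm. A picture is of the moment at which its call begins: read the wrist's pose just before it. There is no depth.
- sign_off(): hands the job in, once; it reports no verdict.
Trained networks look in the newest picture that a camera, given by its name, has taken for a name from the list of things; names that differ only in an ending like _2 or _b are one class to them, and where a whole thing is asked for, a point or a joint stands for the part that bears it (a point fixed in the world has none). Each returns a list of dicts, best first, with "score" (0 to 1); they miss things now and then, are a little off and sometimes report something else, mostly with a low value. They report only what shows in the picture. A call takes as long as a camera call. They do not tell look-alikes from the thing itself.
- recognise(target, camera): "extent" ([centre column, centre row, width, height] in pixels, round what is visible of it).
- outline_of(target, camera): "mask" (400x640 bool, what is visible of it) and "extent" ([centre column, centre row, width, height] in pixels, round what is visible of it).
The state is a dict: "t": time; "joint_pos": joint angles; "dq": joint speeds; "joint_efforts": joint torques, N m; "position": TCP position; "ee_rot": TCP orientation; "ft_force": force on the tool from outside, world axes, zero at the start; "wrist_torque": the same for the moment, N m; "grip_width": finger opening in m.
Only numpy, scipy, OpenCV 4.12 (cv2) and the standard library are available. Lean on these libraries where they do the work, as an engineer would, in place of code of your own. Each camera call takes 0.05 s, during which the arm holds its last target.

## Working session

There is one attempt and no reset: what is moved stays moved. The work goes in short steps, Python scripts to look and compute and a tool call to move; the robot and the scene stay as the last step left them, time stands still between calls to the robot, and variables do not carry over. Pictures are saved under pics/ and viewed, and the job is handed in when it is done.

Besides the shell and the picture viewer there is one more tool, called after "Request:" as name(argument=value, ...), one argument or row to a line, values as JSON. arm_command: Moves the arm, as the interface text tells. Its arguments: {"type":"object","properties":{"motion":{"type":"array","items":{"type":"array","items":{"type":"number"}}}},"required":["motion"]}

```bash
ls; mkdir -p pics; python3 - <<'E'
from rig import *
import cv2
print(state())
for n in ["side","top"]:
    f=grab_frame(n); cv2.imwrite(f"pics/{n}0.png",f["frame"]); print(n,{k:v for k,v in f.items() if k!="frame"})
    for t in ["tape_roll","press_mark","unit","stamp","clip_box"]:
        print(t,[(round(r["score"],2),[round(float(v)) for v in r["extent"]]) for r in recognise(t,n)])
E
```

```text
pics
{'t': 0.0, 'joint_pos': array([-70.65711289,  19.1337736 ,   2.28531302,  84.00997314,
        -0.76834453,  76.96557136,  -3.35294887]), 'dq': array([ 0.02278713,  0.00973521,  0.02382206, -0.05401268, -0.1199823 ,
        0.02706078,  0.00996576]), 'joint_efforts': array([-1.12636023e-06, -6.58557129e+01,  1.36553943e+00, -4.05561841e+01,
        1.69080973e-02,  1.25785431e-02, -2.38646658e-05]), 'position': array([0.27481522, 0.58855249, 0.23040798]), 'ee_rot': array([ -86.26355112,   89.90593417, -111.29310184]), 'ft_force': array([ 0.5160179 ,  0.46331329, -0.02175423]), 'wrist_torque': array([-0.02039029,  0.01347824, -0.08283134]), 'grip_width': 0.08531880065350085}
side {'fov_y': 44.970733319733384, 'cx': 313.4118452739099, 'cy': 195.56037615757958, 'position': array([0.15733194, 1.12509616, 1.0028015 ]), 'attitude': array([-126.94011867,    0.55542115, -160.58769444])}
tape_roll [(0.62, [306, 198, 24, 31])]
press_mark [(0.84, [305, 208, 36, 24]), (0.41, [224, 289, 19, 41])]
unit [(0.75, [297, 240, 77, 94]), (0.54, [304, 207, 41, 24]), (0.38, [324, 149, 35, 21])]
stamp [(0.59, [272, 240, 11, 20])]
clip_box [(0.45, [273, 241, 13, 23])]
top {'fov_y': 52.42153680626363, 'cx': 312.0530295821892, 'cy': 198.95601490818163, 'position': array([0.4334537 , 0.00720304, 1.11310692]), 'attitude': array([-173.67858641,   -1.2215703 ,  -89.34210619])}
tape_roll [(0.67, [366, 244, 25, 21]), (0.65, [408, 222, 43, 40]), (0.64, [368, 198, 34, 26]), (0.56, [305, 189, 39, 39])]
press_mark [(0.97, [300, 190, 65, 64]), (0.75, [158, 154, 30, 23])]
unit [(0.18, [299, 189, 60, 61])]
stamp []
clip_box [(0.76, [241, 257, 27, 15])]
```

View pics/side0.png

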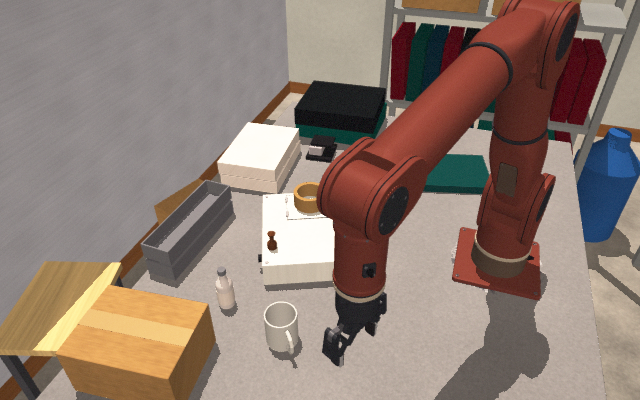

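View pics/top0.png

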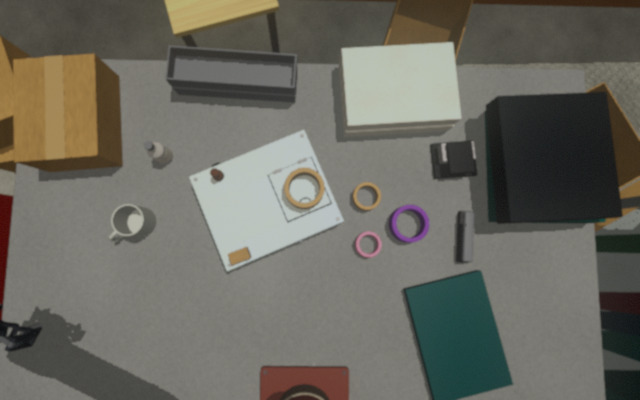

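The top view shows four rings. The orange-brown one on the hatch at (303,188) is the larger of its colour. The others are a small orange ring on the table at (367,196), a purple one at (409,224) and a pink one at (368,245). I choose (303,188) and check it in a close crop.

```bash
python3 - <<'E'
import cv2
f=cv2.imread("pics/top0.png")
cv2.imwrite("pics/crop1.png",cv2.resize(f[120:280,180:390],None,fx=3.75,fy=3.75,interpolation=cv2.INTER_CUBIC))
E
```

```text
(no output)
```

View pics/crop1.png

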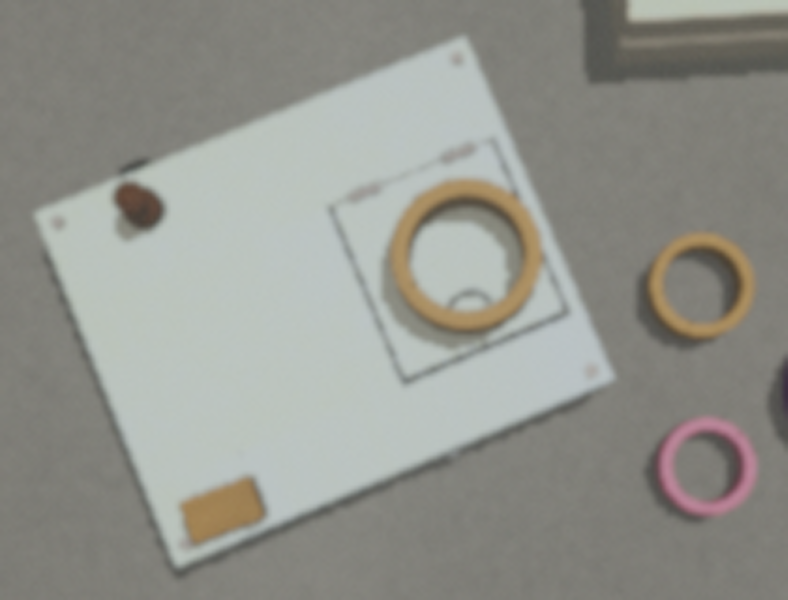

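The crop confirms it: the larger brown ring lies on the hatch with the press mark partly under its near edge, at crop pixel (468,300). Next I fit the unit and roll poses.

```bash
cat > h.py <<'E'
import numpy as np, cv2
from scipy.spatial.transform import Rotation as Ro
from scipy.optimize import least_squares
def Rm(a): return Ro.from_euler('xyz',a,degrees=True).as_matrix()
def cam(f):
    fo=200/np.tan(np.radians(f["fov_y"])/2); return fo,f["cx"],f["cy"],Rm(f["attitude"]),np.array(f["position"])
def proj(f,P):
    fo,cx,cy,R,p=cam(f); q=(np.atleast_2d(P)-p)@R; return np.c_[cx+fo*q[:,0]/q[:,2],cy+fo*q[:,1]/q[:,2]]
def back(f,uv,z):
    fo,cx,cy,R,p=cam(f); uv=np.atleast_2d(uv); d=np.c_[(uv[:,0]-cx)/fo,(uv[:,1]-cy)/fo,np.ones(len(uv))]@R.T
    return p+d*((z-p[2])/d[:,2])[:,None]
def u2w(u,P):
    c,s=np.cos(u[2]),np.sin(u[2]); P=np.atleast_2d(P); return np.c_[u[0]+c*P[:,0]-s*P[:,1],u[1]+s*P[:,0]+c*P[:,1],P[:,2]]
def w2u(u,P):
    c,s=np.cos(u[2]),np.sin(u[2]); P=np.atleast_2d(P)-[u[0],u[1],0]; return np.c_[c*P[:,0]+s*P[:,1],-s*P[:,0]+c*P[:,1],P[:,2]]
E
python3 - <<'E'
from rig import *; from h import *
f=grab_frame("top")
# refine
g=cv2.cvtColor(f["frame"],cv2.COLOR_BGR2GRAY)
c=np.array([[37,213],[467,37],[615,380],[177,570],  [332,207],[490,140],[566,314],[404,381]])/3.75+[180,120]-.37
M=np.array([[130,160,78],[130,-160,78],[-130,-160,78],[-130,160,78],[55,-28,78],[55,-148,78],[-75,-148,80],[-75,-28,80]])/1e3
r=least_squares(lambda u:(proj(f,u2w(u,M))-c).ravel(),[.5,.05,.35])
u=r.x; print(u,np.degrees(u[2])); print(r.fun.reshape(-1,2).round(1))
np.save("u.npy",u)
for n in ["top"]:
    for o in outline_of("tape_roll",n):
        m=o["mask"]; print(o["score"],o["extent"],m.sum())
hsv=cv2.cvtColor(f["frame"],cv2.COLOR_BGR2HSV)
m=((hsv[...,1]>70)&(hsv[...,0]>8)&(hsv[...,0]<25)).astype(np.uint8)
m[:, :280]=0; m[:,340:]=0; m[:150]=0;m[225:]=0
cn=max(cv2.findContours(m,cv2.RETR_EXTERNAL,cv2.CHAIN_APPROX_NONE)[0],key=len)[:,0].astype(float)
(cc,rad)=cv2.minEnclosingCircle(cn.astype(np.float32)); print(cc,rad)
w=back(f,cn,0.128)
def circ(p): return np.hypot(w[:,0]-p[0],w[:,1]-p[1])-p[2]
q=least_squares(circ,[*w[:,:2].mean(0),.05]).x; print("roll",q,"unit frame",w2u(u,[q[0],q[1],.08]))
for n,z in dict(press=[-.05,-.088,.08],free=[0,.06,.078]).items(): print(n,u2w(u,[z]))
for e,z,n in [((.5*(139+130)/3.75+180,120+205/3.75),.11,"stamp"),((222/3.75+180,510/3.75+120),.104,"clip")]:
    p=back(f,e,z);print(n,p,w2u(u,p))
E
```

```text
[0.54723995 0.10394972 0.41491323] 23.77277704269533
[[-0.6  0.2]
 [-0.3 -0. ]
 [ 0.   0.1]
 [-0.1 -0.5]
 [-0.1  0.2]
 [ 0.6  0.3]
 [ 0.3 -0.3]
 [ 0.2  0.2]]
0.94 [407.9, 222.3, 42.8, 38.8] 740
0.92 [365.8, 197.7, 32.4, 24.7] 418
0.62 [367.6, 243.5, 25.7, 26.8] 299
0.58 [304.6, 187.4, 36.9, 39.0] 742
(303.85272216796875, 187.8061981201172) 19.934799194335938
roll [0.57033187 0.00807718 0.04761212] unit frame [[-0.01751463 -0.09704647  0.08      ]]
press [[0.53695611 0.00326088 0.08      ]]
free [[0.52305332 0.1588588  0.078     ]]
stamp [[0.60233919 0.22719358 0.11      ]] [[0.10010504 0.0905757  0.11      ]]
clip [[0.40231079 0.16401974 0.104     ]] [[-0.10841725  0.11339563  0.104     ]]
```

```bash
cat > mv.py <<'E'
import sys
from rig import *; from h import *
def plan(targets):
    s=state(); R=Rm(s["ee_rot"]); 
    for t in targets: print("w",np.round(t,4),"units",np.round((np.array(t)-s["position"])@R/.06,3))
    u=np.load("u.npy"); yu=np.array([-np.sin(u[2]),np.cos(u[2])])
    print("t",s["t"],"pos",s["position"],"F",s["ft_force"].round(2),"grip",s["grip_width"])
    print("tool y heading",np.degrees(np.arctan2(R[1,1],R[0,1])).round(1),"unit yaw",np.degrees(u[2]).round(1),"x-axis",R[:,0].round(3))
E
python3 - <<'E'
from mv import *
plan([[.57,.008,.231],[.57,.008,.150],[.57,.008,.095]])
E
```

```text
w [0.57  0.008 0.231] units [ 5.000e-03 -6.693e+00  8.552e+00]
w [0.57  0.008 0.15 ] units [ 1.355 -6.693  8.552]
w [0.57  0.008 0.095] units [ 2.272 -6.693  8.552]
t 0.7 pos [0.27498884 0.58893879 0.23133264] F [ 0.23 -0.5   0.95] grip 0.08525427285349518
tool y heading 65.0 unit yaw 23.8 x-axis [-0.  0. -1.]
```

Request:
arm_command(
  motion=[
    [-0.2,-0.6,0.75,0.6,1],
    [-0.2,-1.2,1.5,1.2,1],
    [-0.2,-1.8,2.3,1.8,1],
    [-0.2,-2.4,3.05,2.4,1],
    [-0.2,-3.0,3.8,3.0,1],
    [-0.2,-3.6,4.6,3.7,1],
    [-0.2,-4.2,5.35,4.3,1],
    [-0.2,-4.8,6.1,4.9,1],
    [-0.2,-5.4,6.9,5.5,1],
    [-0.2,-5.9,7.55,6.1,1],
    [-0.2,-6.3,8.05,6.6,1],
    [-0.2,-6.6,8.43,6.87,1],
    [-0.2,-6.69,8.55,6.87,1],
    [-0.2,-6.69,8.55,6.87,1],
    [-0.2,-6.69,8.55,6.87,1],
  ],
)

```text
t: 2.58
position: [0.5697, 0.01, 0.2432]
ee_rot: [-167.2, 90.0, 126.7]
ft_force: [-0.3, 0.4, -0.8]
grip_width: -0.0003
```

```bash
python3 - <<'E'
from mv import *
plan([[.57,.008,.150],[.57,.008,.095]])
f=grab_frame("wrist"); cv2.imwrite("pics/w1.png",f["frame"]); print({k:v for k,v in f.items() if k!="frame"})
f=grab_frame("side"); cv2.imwrite("pics/s1.png",cv2.resize(f["frame"][130:300,180:400],None,fx=3.4,fy=3.4))
E
```

```text
w [0.57  0.008 0.15 ] units [ 1.553 -0.008  0.033]
w [0.57  0.008 0.095] units [ 2.47  -0.008  0.034]
t 2.575 pos [0.56965732 0.00996886 0.24320054] F [-0.3   0.35 -0.82] grip -0.00026335108332508977
tool y heading 23.9 unit yaw 23.8 x-axis [-0.     0.001 -1.   ]
{'fov_y': 71.18237177154404, 'cx': 318.8982276248703, 'cy': 203.23236680629492, 'tool_from_camera': array([[ 2.51635420e-04, -2.61329738e-01,  9.65249556e-01,
        -1.41530066e-01],
       [ 9.99999736e-01,  7.23974698e-04, -6.46871417e-05,
        -7.36641608e-04],
       [-6.81911582e-04,  9.65249317e-01,  2.61329851e-01,
        -6.53449263e-02],
       [ 0.00000000e+00,  0.00000000e+00,  0.00000000e+00,
         1.00000000e+00]])}
```

View pics/w1.png

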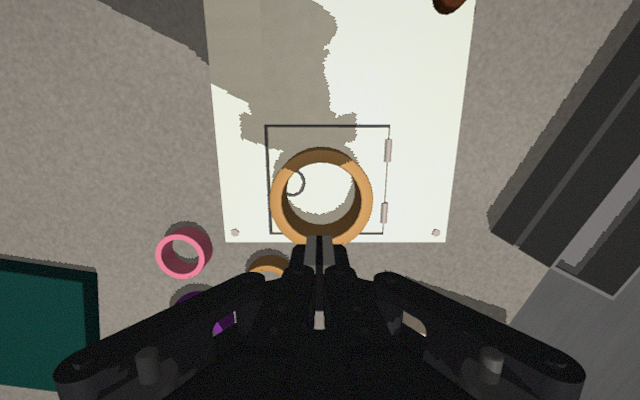

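View pics/s1.png

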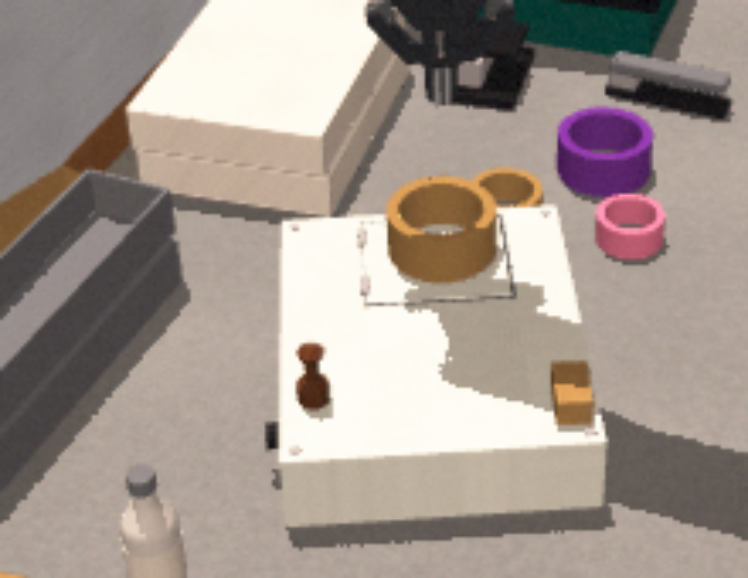

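The wrist view has the roll at (322,198), the hatch around it and the fingers shut above it. The fingertip is over the core hole, so I lower it into the hole, staying clear of the hatch.

Request:
arm_command(
  motion=[
    [0.7,0,0.01,0,1],
    [1.4,0,0.03,0,1],
    [2.0,0,0.03,0,1],
    [2.4,0,0.03,0,1],
    [2.45,0,0.03,0,1],
    [2.45,0,0.03,0,1],
  ],
)

```text
t: 3.42
position: [0.5711, 0.007, 0.0971]
ee_rot: [78.5, 90.0, 12.2]
ft_force: [0.1, 0.8, 0.1]
grip_width: 0.0001
```

```bash
python3 - <<'E'
from mv import *
u=np.load("u.npy")
plan([u2w(u,[-.009,.079,.095])[0]])
f=grab_frame("wrist"); cv2.imwrite("pics/w2.png",f["frame"])
E
```

```text
w [0.5072 0.1726 0.095 ] units [ 0.035  0.138 -2.957]
t 3.425 pos [0.57111652 0.00695089 0.09714806] F [0.13 0.78 0.12] grip 5.727633157408225e-05
tool y heading 23.8 unit yaw 23.8 x-axis [ 0.001  0.    -1.   ]
```

View pics/w2.png

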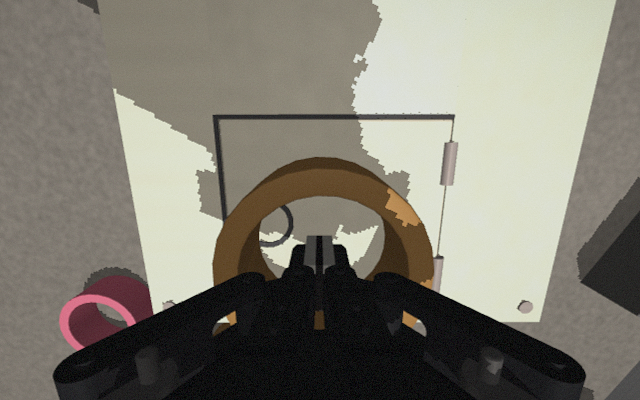

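The fingertip is inside the core at (318,250), with no contact. I push along the unit's +y.

Request:
arm_command(
  motion=[
    [0,0.01,-0.2,0,1],
    [0,0.02,-0.4,0,1],
    [0,0.03,-0.6,0,1],
    [0,0.04,-0.8,0,1],
    [0,0.05,-1.0,0,1],
    [0,0.06,-1.2,0,1],
    [0,0.07,-1.4,0,1],
    [0,0.08,-1.6,0,1],
  ],
)

```text
t: 4.47
position: [0.5358, 0.0973, 0.096]
ee_rot: [-109.5, 90.0, -175.8]
ft_force: [-0.4, -1.0, -1.2]
grip_width: 0.0001
```

```bash
python3 - <<'E'
from mv import *
u=np.load("u.npy")
plan([u2w(u,[-.009,.079,.095])[0]])
f=grab_frame("wrist"); cv2.imwrite("pics/w3.png",f["frame"])
E
```

```text
w [0.5072 0.1726 0.095 ] units [ 0.018  0.069 -1.341]
t 4.475 pos [0.53578822 0.09728323 0.096036  ] F [-0.37 -0.97 -1.21] grip 0.00012661427500341722
tool y heading 23.8 unit yaw 23.8 x-axis [-0.001 -0.    -1.   ]
```

View pics/w3.png

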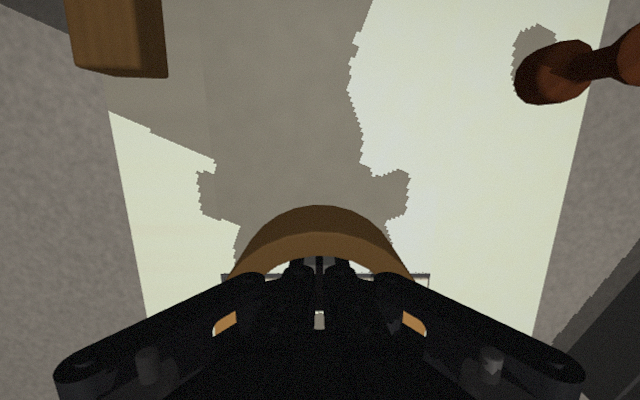

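The roll is moving squarely ahead of the fingers (rim at (320,225)), and the lane between carton (115,40) and stamp (560,70) is free. I continue.

Request:
arm_command(
  motion=[
    [0,0.01,-0.2,0,1],
    [0,0.02,-0.4,0,1],
    [0,0.03,-0.6,0,1],
    [0,0.04,-0.8,0,1],
    [0,0.05,-1.0,0,1],
    [0,0.06,-1.16,0,1],
    [0,0.07,-1.28,0,1],
    [0,0.07,-1.36,0,1],
    [0,0.07,-1.36,0,1],
    [0,0.07,-1.2,0,1],
    [0,0.07,-1.0,0,1],
    [-0.1,0.07,-0.95,0,1],
    [-0.6,0.07,-0.95,0,1],
    [-1.4,0.07,-0.95,0,1],
    [-1.8,0.07,-0.95,0,1],
    [-1.8,0.07,-0.95,0,1],
  ],
)

```text
t: 6.52
position: [0.5186, 0.1503, 0.2067]
ee_rot: [97.2, 89.8, 30.9]
ft_force: [0.1, -0.9, -0.5]
grip_width: 0.0003
```

```bash
python3 - <<'E'
from mv import *
u=np.load("u.npy")
plan([u2w(u,[-.05,-.088,.2])[0],u2w(u,[-.05,-.088,.09])[0]])
f=grab_frame("wrist"); cv2.imwrite("pics/w4.png",f["frame"])
f=grab_frame("side"); cv2.imwrite("pics/s4.png",cv2.resize(f["frame"][130:300,180:400],None,fx=3.4,fy=3.4))
E
```

```text
w [0.537  0.0033 0.2   ] units [ 0.107 -0.706  2.367]
w [0.537  0.0033 0.09  ] units [ 1.941 -0.713  2.368]
t 6.525 pos [0.51855582 0.15032054 0.20668419] F [ 0.13 -0.92 -0.51] grip 0.00032885734688845974
tool y heading 23.7 unit yaw 23.8 x-axis [ 0.003  0.002 -1.   ]
```

View pics/w4.png

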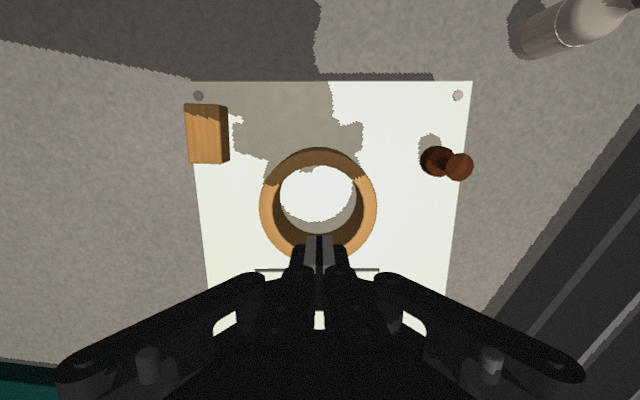

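View pics/s4.png

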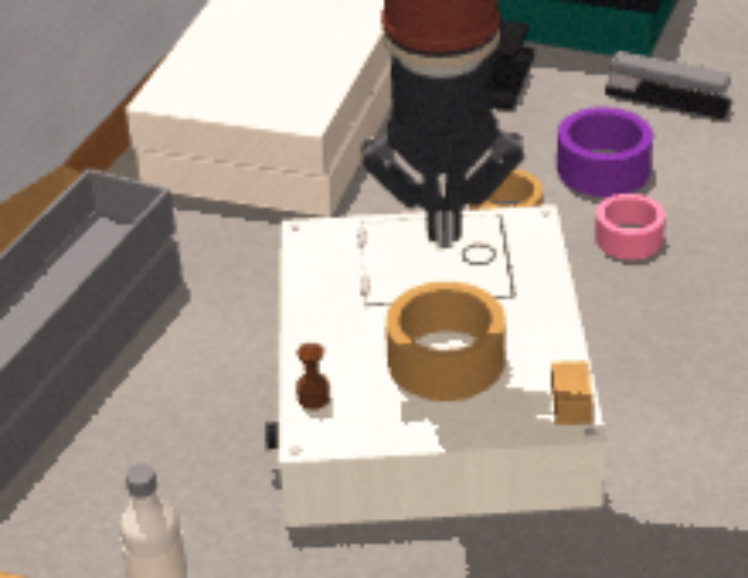

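The roll now lies on the closed top, at crop pixel (447,340) in the side view, with the press mark exposed at (479,254). I measure both.

```bash
python3 - <<'E'
from mv import *
u=np.load("u.npy")
f=grab_frame("side")
pm=back(f,[180+479/3.4-.35,130+254/3.4-.35],.08); print("mark",pm,w2u(u,pm))
hsv=cv2.cvtColor(f["frame"],cv2.COLOR_BGR2HSV)
m=((hsv[...,1]>110)&(hsv[...,0]>8)&(hsv[...,0]<25)).astype(np.uint8)
m[:,:290]=0;m[:,330:]=0;m[:211]=0;m[250:]=0
cn=max(cv2.findContours(m,cv2.RETR_EXTERNAL,cv2.CHAIN_APPROX_NONE)[0],key=len)
x,y,w,h=cv2.boundingRect(cn); print(x,y,w,h)
a=np.linspace(0,6.283,180)
def bb(c):
    P=np.vstack([np.c_[c[0]+.05*np.cos(a),c[1]+.05*np.sin(a),0*a+z] for z in(.078,.126)])
    q=proj(f,P); return np.r_[q.min(0),q.max(0)]
r=least_squares(lambda c:bb(c)-[x-.5,y-.5,x+w-.5,y+h-.5],[.523,.14]); print(r.x,r.fun.round(1),w2u(u,[*r.x,.078]))
w=grab_frame("wrist"); s=state(); R=Rm(s["ee_rot"]);T=w["tool_from_camera"]
C=R@T[:3,:3];p=s["position"]+R@T[:3,3]; fo=200/np.tan(np.radians(w["fov_y"]/2))
def pr(P): q=(np.atleast_2d(P)-p)@C; return np.c_[w["cx"]+fo*q[:,0]/q[:,2],w["cy"]+fo*q[:,1]/q[:,2]]
im=w["frame"].copy()
for z in(.078,.126): cv2.polylines(im,[pr(np.c_[r.x[0]+.05*np.cos(a),r.x[1]+.05*np.sin(a),0*a+z]).astype(int)],1,(255,0,0),1)
cv2.polylines(im,[pr(u2w(u,np.array([[130,160,78],[130,-160,78],[-130,-160,78],[-130,160,78]])/1e3)).astype(int)],1,(0,0,255),1)
cv2.polylines(im,[pr(u2w(u,np.array([[55,-28,78],[55,-148,78],[-75,-148,80],[-75,-28,80]])/1e3)).astype(int)],1,(0,255,0),1)
cv2.imwrite("pics/w5.png",im)
E
```

```text
mark [[0.53766879 0.00626427 0.08      ]] [[-0.0481371  -0.08553873  0.08      ]]
294 213 34 35
[0.51789419 0.15210666] [-0.8 -0.6  0.8  0.4] [[-0.00744325  0.05590048  0.078     ]]
```

View pics/w5.png

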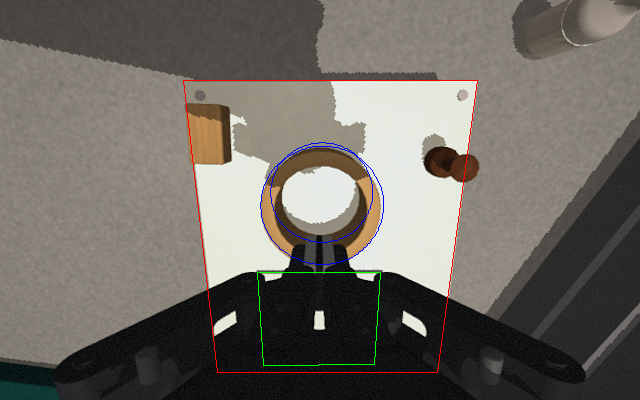

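The overlay matches: the roll's near edge is about 34 mm clear of the hatch. I now go above the mark.

Request:
arm_command(
  motion=[
    [0.05,-0.25,0.8,0,1],
    [0.1,-0.5,1.6,0,1],
    [0.1,-0.68,2.2,0,1],
    [0.5,-0.7,2.35,0,1],
    [1.2,-0.7,2.35,0,1],
    [1.6,-0.7,2.35,0,1],
    [1.75,-0.7,2.35,0,1],
    [1.75,-0.7,2.35,0,1],
    [1.75,-0.7,2.35,0,1],
  ],
)

```text
t: 7.85
position: [0.5363, 0.0043, 0.1002]
ee_rot: [75.0, 89.9, 8.7]
ft_force: [0.6, -1.3, 0.7]
grip_width: -0.0003
```

```bash
python3 - <<'E'
from mv import *
u=np.load("u.npy")
plan([u2w(u,[-.049,-.087,.072])[0]])
print(w2u(u,state()["position"]))
f=grab_frame("wrist"); cv2.imwrite("pics/w6.png",f["frame"])
f=grab_frame("side"); cv2.imwrite("pics/s6.png",cv2.resize(f["frame"][130:300,180:400],None,fx=3.4,fy=3.4))
for i in range(3): 
    s=state(); print(s["position"],s["ft_force"]); grab_frame("side")
E
```

```text
w [0.5375 0.0046 0.072 ] units [0.471 0.019 0.003]
t 7.85 pos [0.53630166 0.00429077 0.10023578] F [ 0.61 -1.26  0.69] grip -0.0003231067574006326
tool y heading 23.8 unit yaw 23.8 x-axis [ 0.001  0.    -1.   ]
[[-0.05018376 -0.08679367  0.10023578]]
[0.53629532 0.00434245 0.10028179] [-0.28618186  1.23915173  0.18257071]
[0.53621522 0.00435096 0.10016239] [ 0.30968107 -0.31906088 -0.44324392]
[0.53608311 0.00433642 0.10000761] [ 0.40508279 -0.16570644  0.65220483]
```

View pics/w6.png

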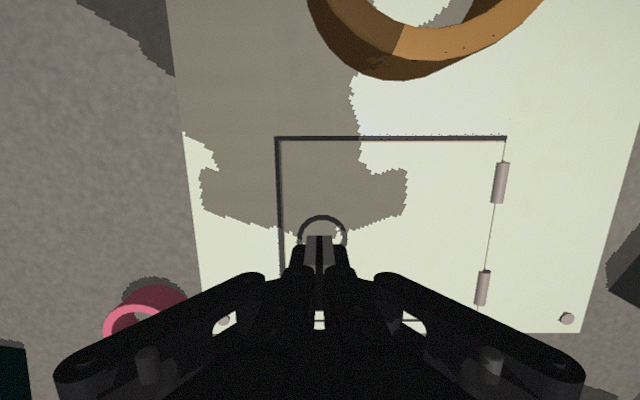

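View pics/s6.png

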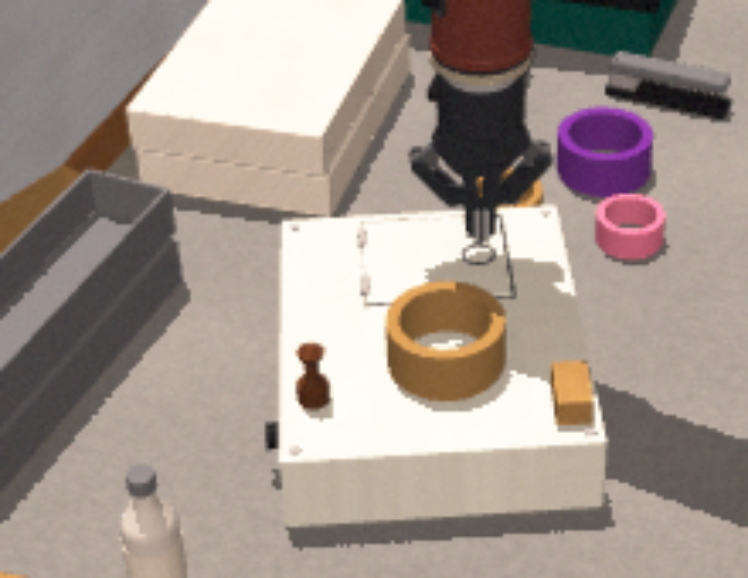

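The finger is right above the ring, at (322,232) in the wrist view. I press down gradually.

Request:
arm_command(
  motion=[
    [0.12,0,0,0,1],
    [0.22,0,0,0,1],
    [0.3,0,0,0,1],
    [0.36,0,0,0,1],
    [0.4,0,0,0,1],
    [0.42,0,0,0,1],
    [0.42,0,0,0,1],
  ],
)

```text
t: 8.98
position: [0.5355, 0.0042, 0.0741]
ee_rot: [-113.0, 90.0, -179.3]
ft_force: [-2.7, 0.1, 4.0]
grip_width: -0.0001
```

Request:
arm_command(
  motion=[
    [0.02,0,0,0,1],
    [0.035,0,0,0,1],
    [0.035,0,0,0,1],
  ],
)

```text
t: 9.35
position: [0.5358, 0.0043, 0.0728]
ee_rot: [154.0, 90.0, 87.7]
ft_force: [-6.4, 0.3, 15.1]
grip_width: -0.0001
```

It is at the stop with 15 N. I release straight up, then back towards the robot.

Request:
arm_command(
  motion=[
    [-0.3,0,0,0,1],
    [-1.1,0,0,0,1],
    [-2.0,-0.1,0,0,1],
    [-2.9,-0.4,0,0,1],
    [-3.5,-0.8,0,0,1],
    [-3.6,-1.0,0,0,1],
    [-3.6,-1.0,0,0,1],
    [-3.6,-1.0,0,0,1],
  ],
)

```text
t: 10.35
position: [0.4806, -0.0195, 0.2869]
ee_rot: [-95.1, 89.9, -161.4]
ft_force: [0.6, 0.3, -0.3]
grip_width: 0.0001
```

```bash
python3 - <<'E'
from mv import *
plan([])
f=grab_frame("side"); cv2.imwrite("pics/s7.png",cv2.resize(f["frame"][130:300,180:400],None,fx=3.4,fy=3.4))
E
```

```text
t 10.35 pos [ 0.4806412  -0.01950809  0.28689506] F [ 0.58  0.32 -0.25] grip 0.00013376602009020278
tool y heading 23.8 unit yaw 23.8 x-axis [-0.001 -0.    -1.   ]
```

View pics/s7.png

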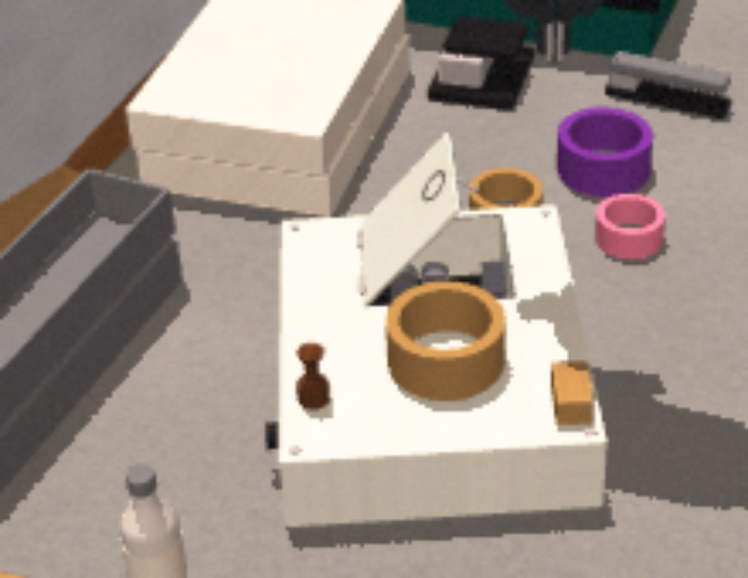

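The hatch has popped and is swinging up, with its plate at (410,215). I hold still and wait.

Request:
arm_command(
  motion=[
    [0,0,0,0,1],
    [0,0,0,0,1],
    [0,0,0,0,1],
    [0,0,0,0,1],
    [0,0,0,0,1],
    [0,0,0,0,1],
    [0,0,0,0,1],
    [0,0,0,0,1],
    [0,0,0,0,1],
    [0,0,0,0,1],
    [0,0,0,0,1],
    [0,0,0,0,1],
    [0,0,0,0,1],
    [0,0,0,0,1],
    [0,0,0,0,1],
    [0,0,0,0,1],
    [0,0,0,0,1],
    [0,0,0,0,1],
    [0,0,0,0,1],
    [0,0,0,0,1],
  ],
)

```text
t: 12.9
position: [0.4808, -0.0199, 0.288]
ee_rot: [-53.0, 90.0, -119.3]
ft_force: [0.0, -0.1, 0.0]
grip_width: 0.0001
```

```bash
python3 - <<'E'
from mv import *
f=grab_frame("side")["frame"]
for i in range(10): g=grab_frame("side")["frame"]
print(cv2.absdiff(f,g)[150:250,260:350].mean(), cv2.absdiff(f,g)[150:250,260:350].max())
cv2.imwrite("pics/s8.png",cv2.resize(g[130:300,180:400],None,fx=3.4,fy=3.4))
t=grab_frame("top")["frame"]; cv2.imwrite("pics/t8.png",cv2.resize(t[100:290,120:480],None,fx=2.2,fy=2.2)); plan([])
E
```

```text
1.4599259259259258 21
t 13.5 pos [ 0.48075215 -0.01993195  0.28802231] F [-0.36 -0.1   1.06] grip 0.00037304587956699987
tool y heading 23.7 unit yaw 23.8 x-axis [-0. -0. -1.]
```

View pics/s8.png

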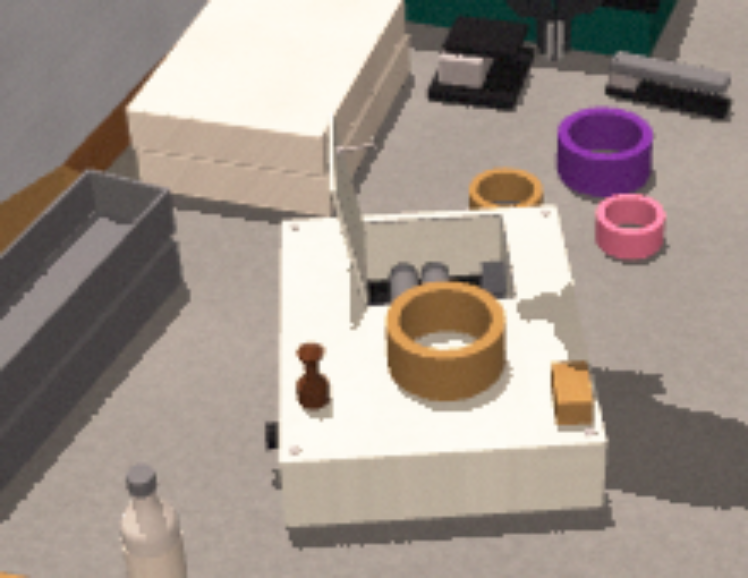

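View pics/t8.png

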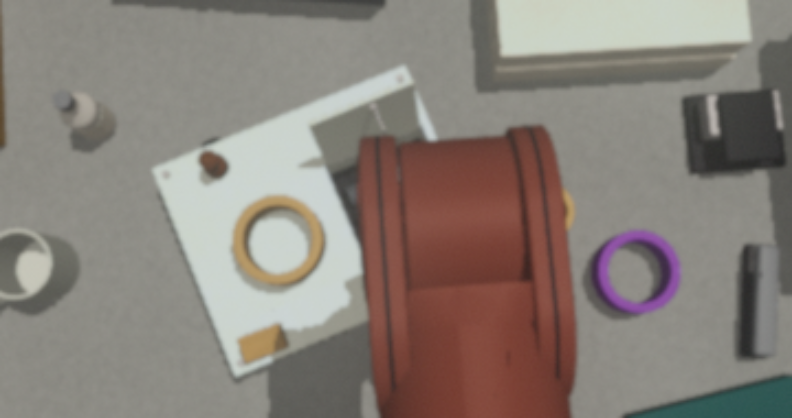

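The hatch stands just past upright, at side crop (345,220). I wait another second to be sure it stays.

Request:
arm_command(
  motion=[
    [0,0,0,0,1],
    [0,0,0,0,1],
    [0,0,0,0,1],
    [0,0,0,0,1],
    [0,0,0,0,1],
    [0,0,0,0,1],
    [0,0,0,0,1],
    [0,0,0,0,1],
    [0,0,0,0,1],
    [0,0,0,0,1],
  ],
)

```text
t: 14.75
position: [0.4808, -0.0199, 0.288]
ee_rot: [29.6, 90.0, -36.7]
ft_force: [0.5, -0.1, -1.0]
grip_width: -0.0002
```

```bash
python3 - <<'E'
from mv import *
g=grab_frame("side"); f=g["frame"]
old=cv2.imread("pics/s8.png"); new=cv2.resize(f[130:300,180:400],None,fx=3.4,fy=3.4)
d=cv2.absdiff(old,new)[100:340,270:540]; print(d.mean(),d.max())
u=np.load("u.npy")
for th in (1.3,1.5,1.75):
    P=u2w(u,[[.055-.13*np.cos(th),y,.0775+.13*np.sin(th)] for y in(-.028,-.148)]); print(th,((proj(g,P)-[180,130])*3.4).round())
print(state()["t"],sign_off())
E
```

```text
1.002741769547325 17
1.3 [[402. 184.]
 [396. 106.]]
1.5 [[372. 181.]
 [367. 103.]]
1.75 [[333. 185.]
 [331. 107.]]
the job is handed in; nothing more can be done
14.8 None
```

The job is done and handed in at 14.8 s. I put the shut fingertip inside the roll's core and pushed the roll along the top, without lifting it, onto the closed left part. Then I pressed the marked edge in once, to its stop at about 15 N, let go and backed away.

- **Roll:** measured at x -7, y +56 mm in the unit's frame, lying flat, with its near edge about 34 mm clear of the hatch.
- **Hatch:** it swung up and its free edge matches the projection for 1.75 rad, the open stop. Images more than a second apart differ only by noise, so it is staying open.
- **Everything else:** the stamp, carton and the other objects in view appear unmoved, and the robot touches nothing.

No check failed. The two estimates of the press mark, from the top and side cameras, differed by about 3 mm, which is well inside the 28 mm ring.

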